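# Find the rocking corner of a jig plate and press its shim flat

## Robot

A 7-joint arm with a two-finger parallel gripper is mounted at the origin on a cart in front of the work surface, level with it; the furniture and walls round the work are solid. World frame = base frame: x ahead of the robot, y to its left, z up, the work surface at z = 0. Lengths are in m, angles in rad, forces in N, time in s.
With the tool pointing down it reaches from about 0.4 to 0.85 m from the base axis. Payload 4.5 kg.
Tool frame: the origin (TCP) lies on the centre line of the jaws, within the pads' length; the fingertips stand ahead of it and the grasp point (between the pads) lies 3 mm ahead of it (r.finger_overhang is the z of the fingertips in the tool frame, in m); z points along the fingers, y is the direction in which the jaws open and shut (so a half turn about z gives the same grasp; the last joint's range is limited). The gripper opens to 88 mm and grips with 3 to 60 N. Pads are 18 mm wide; open, the fingers measure 123 mm over their backs; the gripper's body (75 mm by 187 mm) begins 45 mm behind the grasp point.
Start: joints at [-1.074, 0.689, -0.195, 1.565, 0.157, 0.902, -0.215], TCP at [0.279, 0.559, 0.261] pointing down, gripper open.
Joint ranges: [-3.01, 3.01], [-0.46, 2.08], [-1.47, 1.51], [0.13, 2.56], [-1, 4.14], [0.04, 2.09], [-2.66, 2.66]. Speed limits (rad/s): [2.57, 2.57, 3.14, 3.14, 3.14, 3.14, 3.14].

## Interface

Orientations are given as a unit quaternion [x, y, z, w].
In Python, from plant import get_state, snapshot, camera_model, workorder, boxes_of, mark_of, r gives the robot as it stands.
- The arm moves only by the tool jog_arm, never from a script. Its argument "rows" is a list of rows, each a list of 2 entries, a list of its own where there are three numbers: the shift along the tool's x, y, z normalised to -1 to 1, where 1 is 75 cm, then the turn about the tool's z normalised to -1 to 1, where 1 is 2 rad. A call has 1 to 20 rows; each row is the pose to reach, as a shift and turn from the pose commanded when the call began, along the tool's axes at that moment; what a row does not reach only later rows make up. A row lasts 1/12 s, in which the tool goes at most 41.7 mm and 7.16 degrees, less where a joint would pass 70% of its speed; a pose out of reach is approached as far as the arm can. A call with a number of a shift or a turn outside -1 to 1 is refused whole. A call with a gripper value outside its range is refused whole. "gripper" is the finger opening in mm, from 0 to 88.1, set as the call begins (left out, the last holds). The fingers move at their own pace and stop on an object; "newtons" is the grip in N (left out, the last holds). Time passes only in rows, so rows that repeat a pose let the fingers close. It gives the time, the measured TCP pose, the force and the opening at its end, in the units of the state.
- get_state(): the state, without advancing time (a new reading comes with each control period).
- snapshot(name): name is "scene" or "top" or "wrist"; returns the picture (480x640x3 uint8, red, green, blue); there is no depth.
- camera_model(name): a dict with "mtx" (3x3 intrinsics, pixels), "extrinsics" (4x4, takes a point from camera to world coordinates); the wrist camera has in their place "T_tool_cam" (4x4, takes a point from camera to tool coordinates, whose origin is the TCP and whose axes are the flange's). Camera axes: x right, y up, looking along -z (the intrinsics and any distortion apply to the point x, -y, -z); pixel columns grow to the right and rows downward; lengths in m; the calibration is good to about 2 mm. A picture is of the moment at which its call begins: read the wrist's pose just before it. camera_model takes no time and is no camera call.
- workorder.finish_job(): hands the job in, once; it reports no verdict.
Trained networks look in the newest picture that a camera, given by its name, has taken for a name from the list of things; names that differ only in an ending like _2 or _b are one class to them, and where a whole thing is asked for, a point or a joint stands for the part that bears it (a point fixed in the world has none). Each returns a list of dicts, best first, with "p" (0 to 1); they miss things now and then, are a little off and sometimes report something else, mostly with a low value. They report only what shows in the picture. A call takes as long as a camera call.
- boxes_of(thing, camera): "rect" ([left, top, right, bottom] in pixels, round what is visible of it).
- mark_of(thing, camera): "pixel" ([row, column] in pixels: a listed point, or the origin of a listed thing).
The state is a dict: "clock": time; "q": joint angles; "qd": joint speeds; "joint_torque": joint torques, N m; "tool_pos": TCP position; "eef_rot": TCP orientation; "contact_force": force on the tool from outside, world axes, zero at the start; "moment": the same for the moment, N m; "opening": opening from 0.0 (shut) to 1.0 (fully open).
Only numpy, scipy, OpenCV 4.12 (cv2) and the standard library are available. Lean on these libraries where they do the work, as an engineer would, in place of code of your own. Each camera call takes 0.05 s, during which the arm holds its last target.

## Task

One corner of the jig plate on the levelling frame rocks. Press down on the plate's corners with the closed fingertips, one after another, to find the one that gives, then press the thumb pad of that corner's shim fully down until it is flat. Only touch and press: leave the other three shims up, the plate lying level in its frame and the weight, vial and bolt beside it where they are, and finish clear of everything.

Things in the scene. Friction and masses are not known exactly. Their poses are not given: they have to be found in the camera images.
- rig: the fixed levelling frame on the bench: grey base 8 mm high, four steel feet with tops 24 mm above the bench, a hinge and rest post at each corner; fits in a circle of 135 mm radius. Origin: centre of its underside; z up. Stands at any yaw.
- plate: loose aluminium jig plate, level on the frame's four feet: 140 mm square, 8 mm thick, corners cut off 83 mm from the centre, 0.7 kg; edge stops hold it sideways. Origin: centre of its underside, 24 mm above the bench. One corner, each time another, has a loose foot: under 5 to 10 N it sinks 4.5 mm for good and the plate rocks there (0.07 rad). The other three give under 1 mm at 25 N. Not visible at rest.
- corner_1 (a point): point on the plate's top at one corner, 65 mm from the plate's centre on the diagonal, right over a foot; 32 mm above the bench at rest. Belongs with pad_1 and shim_1.
- corner_2 (a point): point on the plate's top at one corner, 65 mm from the plate's centre on the diagonal, right over a foot; 32 mm above the bench at rest. Belongs with pad_2 and shim_2.
- corner_3 (a point): point on the plate's top at one corner, 65 mm from the plate's centre on the diagonal, right over a foot; 32 mm above the bench at rest. Belongs with pad_3 and shim_3.
- corner_4 (a point): point on the plate's top at one corner, 65 mm from the plate's centre on the diagonal, right over a foot; 32 mm above the bench at rest. Belongs with pad_4 and shim_4.
- pad_1 (a point): point on the top of shim_1's thumb pad (26 mm wide, 36 mm long), outside corner_1 on the same diagonal; 10 mm from the pad's outer end. Shim up: about 107 mm from the frame's centre and 45 mm above the bench; shim flat: 117 mm from the centre and 35.5 mm above the bench.
- pad_2 (a point): point on the top of shim_2's thumb pad (26 mm wide, 36 mm long), outside corner_2 on the same diagonal; 10 mm from the pad's outer end. Shim up: about 107 mm from the frame's centre and 45 mm above the bench; shim flat: 117 mm from the centre and 35.5 mm above the bench.
- pad_3 (a point): point on the top of shim_3's thumb pad (26 mm wide, 36 mm long), outside corner_3 on the same diagonal; 10 mm from the pad's outer end. Shim up: about 107 mm from the frame's centre and 45 mm above the bench; shim flat: 117 mm from the centre and 35.5 mm above the bench.
- pad_4 (a point): point on the top of shim_4's thumb pad (26 mm wide, 36 mm long), outside corner_4 on the same diagonal; 10 mm from the pad's outer end. Shim up: about 107 mm from the frame's centre and 45 mm above the bench; shim flat: 117 mm from the centre and 35.5 mm above the bench.
- shim_1 (a joint): the rocker shim of corner_1: a steel lever hinged 90 mm from the frame's centre, its tongue reaching under the plate's corner, its thumb pad standing up outside. 0 = up, 0.45 rad = flat (pad level, on its stop). Pressing the pad down at pad_1 with about 7 to 14 N turns it; it stays where it is left and, flat, bears about 12 N on the corner.
- shim_2 (a joint): the rocker shim of corner_2: a steel lever hinged 90 mm from the frame's centre, its tongue reaching under the plate's corner, its thumb pad standing up outside. 0 = up, 0.45 rad = flat (pad level, on its stop). Pressing the pad down at pad_2 with about 7 to 14 N turns it; it stays where it is left and, flat, bears about 12 N on the corner.
- shim_3 (a joint): the rocker shim of corner_3: a steel lever hinged 90 mm from the frame's centre, its tongue reaching under the plate's corner, its thumb pad standing up outside. 0 = up, 0.45 rad = flat (pad level, on its stop). Pressing the pad down at pad_3 with about 7 to 14 N turns it; it stays where it is left and, flat, bears about 12 N on the corner.
- shim_4 (a joint): the rocker shim of corner_4: a steel lever hinged 90 mm from the frame's centre, its tongue reaching under the plate's corner, its thumb pad standing up outside. 0 = up, 0.45 rad = flat (pad level, on its stop). Pressing the pad down at pad_4 with about 7 to 14 N turns it; it stays where it is left and, flat, bears about 12 N on the corner.
- foot_1 (a joint): how far the foot under corner_1 has sunk, in m: 0 at the start for all four, about 0.0045 once the loose foot has been pressed down through the plate; the foot does not come back up.
- foot_2 (a joint): how far the foot under corner_2 has sunk, in m: 0 at the start for all four, about 0.0045 once the loose foot has been pressed down through the plate; the foot does not come back up.
- foot_3 (a joint): how far the foot under corner_3 has sunk, in m: 0 at the start for all four, about 0.0045 once the loose foot has been pressed down through the plate; the foot does not come back up.
- foot_4 (a joint): how far the foot under corner_4 has sunk, in m: 0 at the start for all four, about 0.0045 once the loose foot has been pressed down through the plate; the foot does not come back up.
- weight_500: bystander: brass check weight, 23 mm across, 26 mm high, loose on the bench near the frame. Origin: centre of its underside.
- vial_stray: bystander: small black-capped vial, 26 mm across, 56 mm high, standing loose on the bench near the frame. Origin: centre of its underside.
- bolt_02: bystander: rusty bolt, 48 mm long, 15 mm across the head, lying loose on the bench near the frame. Origin: centre of its underside.

How it is judged:
By the outcome, as a careful person would: the job done as asked, in the order asked, and still so for the second after the job is handed in, with the robot touching nothing.
It also fails if it takes over 48 s, if anything falls off the work surface, if the arm or the gripper's body presses on something with over 40 N, if the wrist force passes 120 N, or if a joint passes its speed limit or range.

## Working session

There is one attempt and no reset: what is moved stays moved. The work goes in short steps, Python scripts to look and compute and a tool call to move; the robot and the scene stay as the last step left them, time stands still between calls to the robot, and variables do not carry over. Pictures are saved under pics/ and viewed, and the job is handed in when it is done.

Besides the shell and the picture viewer there is one more tool, called after "Request:" in YAML: its name, and indented under it one key for each argument. jog_arm: Moves the arm, as the interface text tells. Scaled input: -1 to 1 covers 75 cm each way for a shift and 2 rad each way for a turn. Its arguments: {"type":"object","properties":{"rows":{"type":"array"},"gripper":{"type":"number"},"newtons":{"type":"number"}},"required":["rows"]}

```bash
mkdir -p pics; ls
python3 - <<'E'
from plant import *
import cv2
s=get_state();print(s)
print(r.finger_overhang)
for c in("scene","top"):
    im=snapshot(c);cv2.imwrite(f"pics/{c}0.png",im[:,:,::-1]);m=camera_model(c);print(c,m)
    for t in("pad_1","corner_1","plate","rig","weight_500","vial_stray","bolt_02"):
        print(t,[(round(d['p'],2),[round(float(x),1) for x in d['pixel']]) for d in mark_of(t,c)][:6])
print(camera_model("wrist"))
E
```

```text
pics
{'clock': 0.0, 'q': array([-1.07422023,  0.68997326, -0.19449205,  1.56637804,  0.15732504,
        0.90249219, -0.21508983]), 'qd': array([-0.00025018, -0.00318411, -0.00058417,  0.00011235,  0.00072652,
       -0.00025709,  0.00061451]), 'joint_torque': array([-7.39701372e-04, -5.27556109e+01, -1.26685180e+00, -1.53430867e+01,
       -5.25419635e-02,  6.58480873e-03,  1.77500128e-04]), 'tool_pos': array([0.2788084 , 0.55868772, 0.25990708]), 'eef_rot': array([ 2.29281319e-01,  9.73359756e-01, -9.19911439e-04, -1.29426174e-04]), 'contact_force': array([0.16462037, 0.31160882, 0.90904165]), 'moment': array([-0.00423118,  0.0248919 , -0.01514127]), 'opening': 1.0008067995782894}
0.022
scene {'mtx': array([[536.41754687,   0.        , 324.94617183],
       [  0.        , 536.41754687, 238.26610076],
       [  0.        ,   0.        ,   1.        ]]), 'extrinsics': array([[ 0.67676723,  0.4221067 , -0.60316834,  0.05183892],
       [-0.73587756,  0.36372838, -0.57112685, -0.46385233],
       [-0.02168702,  0.83037799,  0.5567783 ,  0.53324829],
       [ 0.        ,  0.        ,  0
[... 997 characters left out ...]
61.2, 344.8]), (0.61, [289.4, 381.9])]
plate [(0.73, [258.2, 376.1])]
rig []
weight_500 [(0.56, [286.8, 420.9])]
vial_stray [(0.52, [298.1, 338.9])]
bolt_02 [(0.47, [207.9, 403.5])]
{'mtx': array([[417.25784588,   0.        , 318.70697843],
       [  0.        , 417.25784588, 242.40081346],
       [  0.        ,   0.        ,   1.        ]]), 'T_tool_cam': array([[-3.35065623e-04,  9.47325963e-01,  3.20270833e-01,
         8.51796830e-02],
       [ 9.99999923e-01,  3.82629024e-04, -8.55801043e-05,
        -7.83407871e-05],
       [-2.03617171e-04,  3.20270780e-01, -9.47326019e-01,
        -1.24989458e-01],
       [ 0.00000000e+00,  0.00000000e+00,  0.00000000e+00,
         1.00000000e+00]])}
```

```bash
cat > h.py <<'E'
import numpy as np
from plant import *
def ray(c,px,z,T=None):
    m=camera_model(c);E=m['extrinsics'] if T is None else T
    r_,c_=px;K=m['mtx'];d=np.array([(c_-K[0,2])/K[0,0],-(r_-K[1,2])/K[1,1],-1.])
    d=E[:3,:3]@d;o=E[:3,3];return o+d*(z-o[2])/d[2]
def proj(c,p,T=None):
    m=camera_model(c);E=m['extrinsics'] if T is None else T;K=m['mtx']
    q=E[:3,:3].T@(np.asarray(p)-E[:3,3]);return np.array([K[1,2]-K[1,1]*q[1]/-q[2],K[0,2]+K[0,0]*q[0]/-q[2]])
E
python3 - <<'E'
from h import *
for c,L in dict(scene=dict(corner=[[280.3,336],[307.6,416.2],[269.2,399.3],[318.8,357.3]],pad=[[329.4,339],[246.3,408.9],[263.2,313.7],[311.4,447.8]],plate=[[297.7,373.6]],vial=[[316.1,300.7]],weight=[[363.1,405]],bolt=[[292,453.3]]),
 top=dict(corner=[[218.3,368],[249.8,408.6],[261.2,344.8],[289.4,381.9]],pad=[[243.9,427.7],[259.7,322.4],[308.5,385.6]],plate=[[258.2,376.1]],vial=[[298.1,338.9]],weight=[[286.8,420.9]],bolt=[[207.9,403.5]])).items():
  for k,v in L.items():
    z=dict(corner=.032,pad=.045,plate=.024).get(k,0)
    for p in v: print(c,k,ray(c,p,z).round(4))
E
python3 -c "
import cv2
for c in('scene','top'):
    i=cv2.imread(f'pics/{c}0.png');i=i[180:400,250:500];cv2.imwrite(f'pics/{c}0c.png',cv2.resize(i,None,fx=2.7,fy=2.7))"
```

```text
scene corner [ 0.5223 -0.039   0.032 ]
scene corner [ 0.55   -0.1644  0.032 ]
scene corner [ 0.6067 -0.0942  0.032 ]
scene corner [ 0.4781 -0.1172  0.032 ]
scene pad [ 0.4358 -0.1213  0.045 ]
scene pad [ 0.6511 -0.0797  0.045 ]
scene pad [0.5191 0.0037 0.045 ]
scene pad [ 0.5586 -0.2085  0.045 ]
scene plate [ 0.5353 -0.1007  0.024 ]
scene vial [ 0.455  -0.0289  0.    ]
scene weight [ 0.4808 -0.1972  0.    ]
scene bolt [ 0.6493 -0.1674  0.    ]
top corner [ 0.6163 -0.0914  0.032 ]
top corner [ 0.5525 -0.1718  0.032 ]
top corner [ 0.5295 -0.044   0.032 ]
top corner [ 0.4738 -0.1171  0.032 ]
top pad [ 0.5631 -0.2072  0.045 ]
top pad [0.5316 0.0008 0.045 ]
top pad [ 0.4369 -0.1219  0.045 ]
top plate [ 0.5362 -0.1075  0.024 ]
top vial [ 0.4561 -0.0333  0.    ]
top weight [ 0.4793 -0.2016  0.    ]
top bolt [ 0.6438 -0.1695  0.    ]
```

View pics/scene0.png

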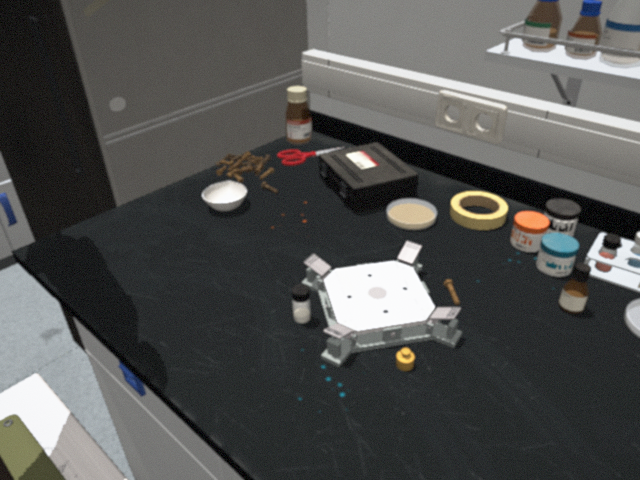

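View pics/top0.png

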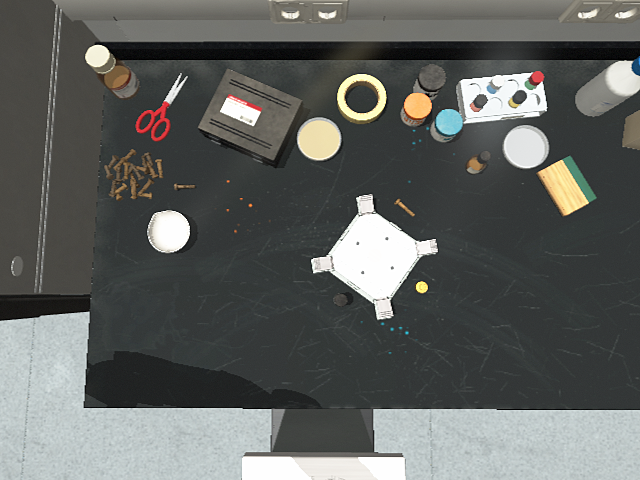

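The arm is out of view. The rig's centre is near (0.54, -0.10), with one diagonal at about 10°. The weight, vial and bolt stand just outside the frame's edges. I'll move over the rig with the fingers closed for a closer look.

Request:
jog_arm:
  rows:
    - [[-0.69,-0.59,0],0.467]
    - [[-0.69,-0.59,0],0.467]
    - [[-0.69,-0.59,0],0.467]
    - [[-0.69,-0.59,0],0.467]
    - [[-0.69,-0.59,0],0.467]
    - [[-0.69,-0.59,0],0.467]
    - [[-0.69,-0.59,0],0.467]
    - [[-0.69,-0.59,0],0.467]
    - [[-0.69,-0.59,0],0.467]
    - [[-0.69,-0.59,0],0.467]
    - [[-0.69,-0.59,0],0.467]
    - [[-0.69,-0.59,0],0.467]
    - [[-0.69,-0.59,0],0.467]
    - [[-0.69,-0.59,0],0.467]
    - [[-0.69,-0.59,0],0.467]
    - [[-0.69,-0.59,0],0.467]
    - [[-0.69,-0.59,0],0.467]
    - [[-0.69,-0.59,0],0.467]
    - [[-0.69,-0.59,0],0.467]
    - [[-0.69,-0.59,0],0.467]
  gripper: 0
  newtons: 20

```text
clock: 2.47
tool_pos: [0.5441, -0.0657, 0.2606]
eef_rot: [0.642, 0.767, 0.0, -0.001]
contact_force: [-0.7, 0.5, 0.4]
opening: 0.005
```

```bash
cat >> h.py <<'E'
from scipy.spatial.transform import Rotation as Ro
from scipy.optimize import least_squares
def wT():
    s=get_state();T=np.eye(4);T[:3,:3]=Ro.from_quat(s['eef_rot']).as_matrix();T[:3,3]=s['tool_pos'];return T@camera_model('wrist')['T_tool_cam']
def model(x,y,th):
    C=[];P=[]
    for k in range(4):
        a=th+k*np.pi/2;u=np.array([np.cos(a),np.sin(a)])
        C.append([x+.065*u[0],y+.065*u[1],.032]);P.append([x+.107*u[0],y+.107*u[1],.045])
    return C,P
E
python3 - <<'E'
from h import *
import cv2
T=wT();im=snapshot("wrist");cv2.imwrite("pics/w1.png",im[:,:,::-1])
for t,z in(("corner_1",.032),("pad_1",.045),("plate",.024),("weight_500",0),("vial_stray",0),("bolt_02",0)):
    for d in mark_of(t,"wrist")[:6]: print(t,round(d['p'],2),np.round(d['pixel'],1),ray("wrist",d['pixel'],z,T)[:2].round(4))
E
```

```text
corner_1 0.9 [171.9 309.5] [ 0.53   -0.0394]
corner_1 0.9 [239.3 238.8] [ 0.4779 -0.1097]
corner_1 0.78 [246.2 382. ] [ 0.6052 -0.0936]
corner_1 0.41 [248.7 436.3] [ 0.6537 -0.0874]
pad_1 0.91 [247.4 437.7] [ 0.65   -0.0822]
pad_1 0.9 [244.  181.7] [ 0.4318 -0.1179]
pad_1 0.61 [115.6 311.1] [0.5237 0.0062]
pad_1 0.49 [356.5 310.6] [ 0.5603 -0.2095]
plate 0.77 [238.6 312.1] [ 0.5425 -0.1001]
weight_500 0.77 [308.9 233.9] [ 0.4771 -0.1972]
vial_stray 0.85 [142.2 227.9] [ 0.4531 -0.0311]
bolt_02 0.95 [311.4 397.2] [ 0.6434 -0.1704]
```

View pics/w1.png

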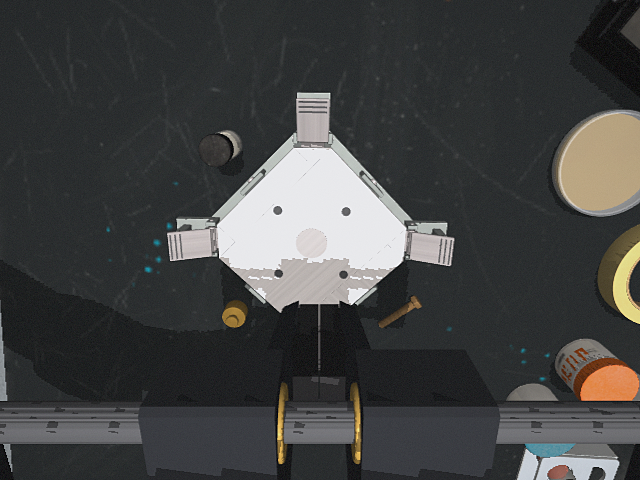

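The wrist view shows all four pads up, the plate centre at px (312, 243), and the bystanders beside the edges. The fit puts the rig centre at about (0.5415, -0.1005) with diagonals at 9.4° and 99.4°. The tool is already aligned with the second diagonal, so I'll approach its +y corner first.

Request:
jog_arm:
  rows:
    - [[0.04,-0.01,0.0],0]
    - [[0.04,-0.01,0.05],0]
    - [[0.04,-0.01,0.1],0]
    - [[0.04,-0.01,0.15],0]
    - [[0.04,-0.01,0.2],0]
    - [[0.04,-0.01,0.24],0]
    - [[0.04,-0.01,0.26],0]
    - [[0.04,-0.01,0.265],0]
    - [[0.04,-0.01,0.265],0]
    - [[0.04,-0.01,0.265],0]

```text
clock: 3.65
tool_pos: [0.5326, -0.0394, 0.0627]
eef_rot: [0.643, 0.766, 0.0, 0.001]
contact_force: [0.8, -0.1, -0.1]
opening: 0.005
```

Run:
```python
from h import *
import cv2
s=get_state();print(s['tool_pos'],s['contact_force'],s['moment'])
for c in("scene","wrist"):
    im=snapshot(c)[:,:,::-1]
    if c=="scene": im=cv2.resize(im[200:400,250:500],None,fx=3,fy=3)
    cv2.imwrite(f"pics/{c}2.png",im)
```

```text
[ 0.53261859 -0.03938277  0.06273707] [ 0.826143   -0.07029519 -0.14620961] [-0.05803912  0.08858963  0.0170127 ]
```

View pics/scene2.png

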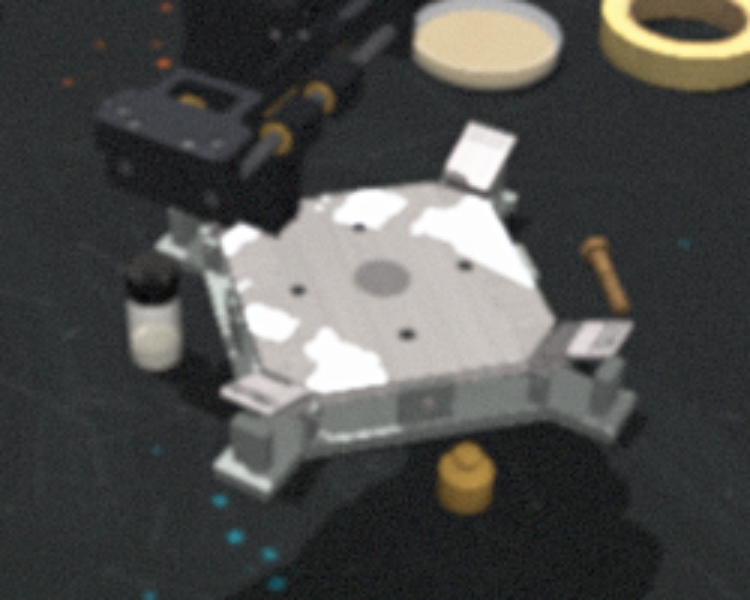

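View pics/wrist2.png

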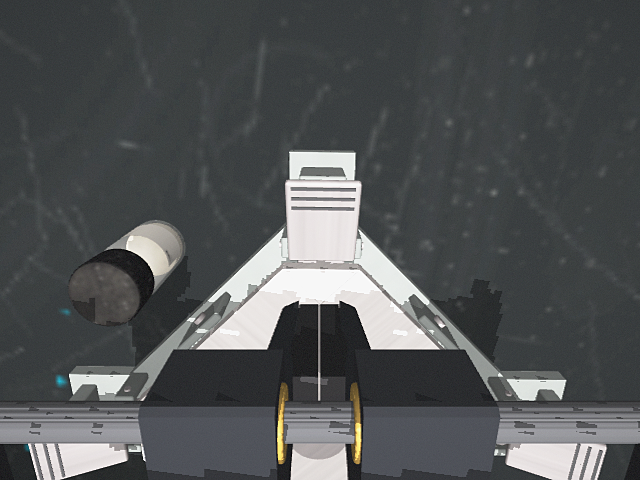

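The tips are over the corner and clear of the pad (inner pad edge at row 262, tips at about row 303). Next I'll press gently.

Request:
jog_arm:
  rows:
    - [[0,0,0.006],0]
    - [[0,0,0.009],0]
    - [[0,0,0.011],0]
    - [[0,0,0.012],0]
    - [[0,0,0.012],0]

```text
clock: 4.17
tool_pos: [0.5323, -0.0393, 0.0533]
eef_rot: [0.643, 0.766, 0.0, 0.0]
contact_force: [-0.0, 0.4, 4.1]
opening: 0.008
```

Request:
jog_arm:
  rows:
    - [[0,0,0.001],0]
    - [[0,0,0.002],0]
    - [[0,0,0.002],0]
    - [[0,0,0.002],0]

```text
clock: 4.5
tool_pos: [0.5323, -0.0392, 0.0522]
eef_rot: [0.643, 0.766, 0.0, 0.0]
contact_force: [-0.5, 0.6, 7.4]
opening: 0.004
```

Request:
jog_arm:
  rows:
    - [[0,0,0.001],0]
    - [[0,0,0.002],0]
    - [[0,0,0.003],0]
    - [[0,0,0.003],0]
    - [[0,0,0.003],0]

```text
clock: 4.92
tool_pos: [0.5322, -0.0391, 0.0518]
eef_rot: [0.643, 0.766, 0.001, 0.001]
contact_force: [-3.6, 0.5, 26.0]
opening: 0.004
```

That corner is firm: at 26 N it had moved only 1.5 mm from first contact, against 4.5 mm for a loose one. Next is the opposite corner.

Request:
jog_arm:
  rows:
    - [[0,0,-0.04],0]
    - [[0,0,-0.053],0]
    - [[-0.05,-0.001,-0.053],0]
    - [[-0.1,-0.002,-0.053],0]
    - [[-0.15,-0.003,-0.053],0]
    - [[-0.168,-0.003,-0.053],0]
    - [[-0.168,-0.003,-0.05],0]
    - [[-0.168,-0.003,-0.03],0]
    - [[-0.168,-0.003,-0.012],0]
    - [[-0.168,-0.003,-0.006],0]
    - [[-0.168,-0.003,-0.006],0]
    - [[-0.168,-0.003,-0.006],0]

```text
clock: 5.92
tool_pos: [0.551, -0.1621, 0.0544]
eef_rot: [0.642, 0.767, -0.0, -0.001]
contact_force: [-2.6, -0.3, 13.3]
opening: 0.005
```

Request:
jog_arm:
  rows:
    - [[0,0,0.001],0]
    - [[0,0,0.002],0]
    - [[0,0,0.003],0]
    - [[0,0,0.003],0]
    - [[0,0,0.003],0]

```text
clock: 6.33
tool_pos: [0.551, -0.162, 0.0542]
eef_rot: [0.642, 0.767, 0.0, -0.001]
contact_force: [-6.2, 1.6, 31.8]
opening: 0.004
```

Request:
jog_arm:
  rows:
    - [[0,0,-0.04],0]
    - [[0,0,-0.08],0]
    - [[0.04,0.04,-0.08],0.06]
    - [[0.08,0.085,-0.08],0.12]
    - [[0.082,0.085,-0.08],0.18]
    - [[0.082,0.085,-0.08],0.24]
    - [[0.082,0.085,-0.08],0.3]
    - [[0.082,0.085,-0.08],0.36]
    - [[0.082,0.085,-0.08],0.42]
    - [[0.082,0.085,-0.08],0.48]
    - [[0.082,0.085,-0.08],0.54]
    - [[0.082,0.085,-0.08],0.6]
    - [[0.082,0.085,-0.08],0.66]
    - [[0.082,0.085,-0.08],0.72]
    - [[0.082,0.085,-0.08],0.785]
    - [[0.082,0.085,-0.08],0.785]
    - [[0.082,0.085,-0.08],0.785]
    - [[0.082,0.085,-0.08],0.785]

```text
clock: 7.83
tool_pos: [0.6033, -0.0913, 0.1109]
eef_rot: [0.996, 0.089, -0.001, -0.0]
contact_force: [0.1, 0.3, -1.1]
opening: 0.005
```

Run:
```python
from h import *
import cv2
s=get_state();print(s['tool_pos'],s['eef_rot'],s['contact_force'],s['q'])
for c in("scene","wrist"):
    im=snapshot(c)[:,:,::-1]
    if c=="scene": im=cv2.resize(im[200:400,250:500],None,fx=3,fy=3)
    cv2.imwrite(f"pics/{c}3.png",im)
```

```text
[ 0.60332558 -0.09127136  0.11092292] [ 9.95995752e-01  8.93984506e-02 -5.35834626e-04 -3.02145970e-04] [ 0.14063804  0.33705086 -1.10983339] [-0.1262561   0.90909379  0.3688744   1.7398378  -0.53295704  0.59511907
 -0.83006879]
```

View pics/scene3.png

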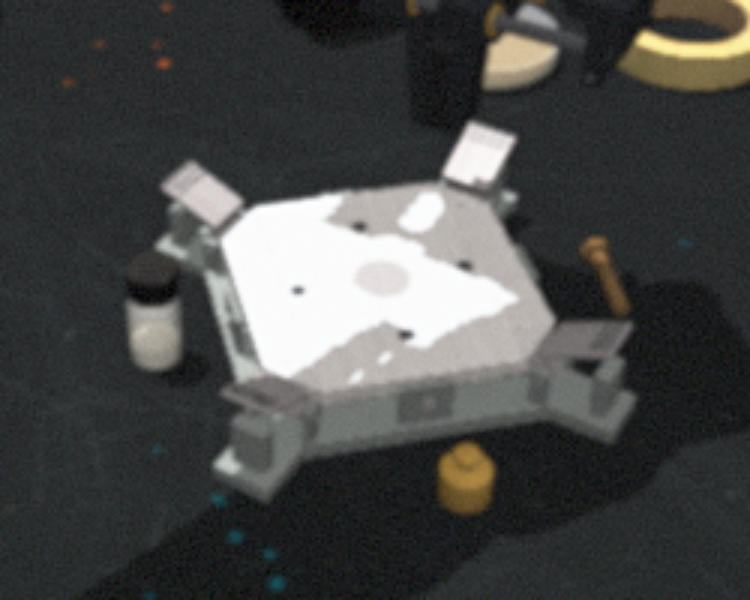

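View pics/wrist3.png

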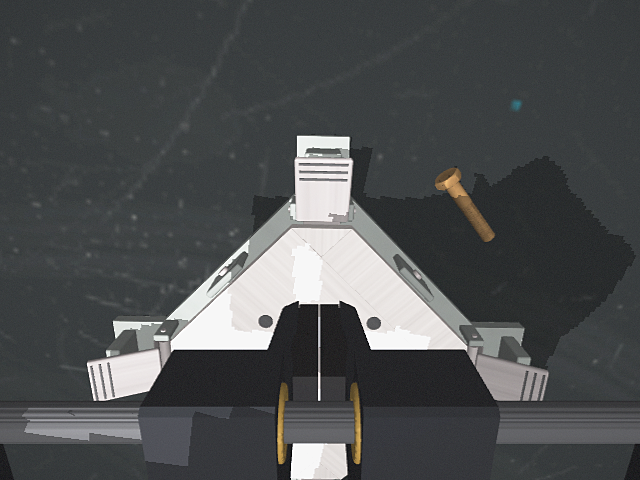

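All four shims are up, and the tips hover above the +x corner (inner pad edge at row 220, tips at about row 305). I'll descend and press in small steps.

Request:
jog_arm:
  rows:
    - [[0,0,0.04],0]
    - [[0,0,0.065],0]
    - [[0,0,0.073],0]
    - [[0,0,0.076],0]
    - [[0,0,0.077],0]
    - [[0,0,0.077],0]
    - [[0,0,0.077],0]

```text
clock: 8.52
tool_pos: [0.6024, -0.0918, 0.0545]
eef_rot: [0.996, 0.088, -0.001, -0.001]
contact_force: [-2.9, 1.4, 6.0]
opening: 0.008
```

Request:
jog_arm:
  rows:
    - [[0,0,0.001],0]
    - [[0,0,0.002],0]
    - [[0,0,0.002],0]
    - [[0,0,0.002],0]

```text
clock: 8.85
tool_pos: [0.6024, -0.0918, 0.0543]
eef_rot: [0.996, 0.088, -0.001, -0.001]
contact_force: [-6.4, 2.3, 17.4]
opening: 0.008
```

Request:
jog_arm:
  rows:
    - [[0,0,0.001],0]
    - [[0,0,0.002],0]
    - [[0,0,0.002],0]
    - [[0,0,0.002],0]

```text
clock: 9.18
tool_pos: [0.6024, -0.0918, 0.0542]
eef_rot: [0.996, 0.087, -0.001, -0.001]
contact_force: [-9.1, 4.0, 27.3]
opening: 0.004
```

Firm. Now the fourth corner.

Request:
jog_arm:
  rows:
    - [[0,0,-0.04],0]
    - [[0,0,-0.053],0]
    - [[-0.05,-0.001,-0.053],0]
    - [[-0.1,-0.002,-0.053],0]
    - [[-0.15,-0.003,-0.053],0]
    - [[-0.165,-0.004,-0.053],0]
    - [[-0.165,-0.004,-0.05],0]
    - [[-0.165,-0.004,-0.03],0]
    - [[-0.165,-0.004,-0.012],0]
    - [[-0.165,-0.004,-0.006],0]
    - [[-0.165,-0.004,-0.004],0]
    - [[-0.165,-0.004,-0.004],0]
    - [[-0.165,-0.004,-0.004],0]

```text
clock: 10.27
tool_pos: [0.483, -0.1108, 0.0544]
eef_rot: [0.996, 0.088, 0.001, 0.0]
contact_force: [-0.3, 0.2, 7.3]
opening: 0.007
```

Request:
jog_arm:
  rows:
    - [[0,0,0.001],0]
    - [[0,0,0.002],0]
    - [[0,0,0.002],0]
    - [[0,0,0.002],0]

```text
clock: 10.6
tool_pos: [0.4829, -0.1108, 0.0542]
eef_rot: [0.996, 0.088, 0.002, 0.0]
contact_force: [-3.6, 1.2, 21.6]
opening: 0.005
```

Run:
```python
from h import *
import cv2
s=get_state();print(s['tool_pos'],s['eef_rot'],s['contact_force'],s['moment'])
for c in("scene",):
    im=snapshot(c)[:,:,::-1]
    if c=="scene": im=cv2.resize(im[200:400,250:500],None,fx=3,fy=3)
    cv2.imwrite(f"pics/{c}4.png",im)
```

```text
[ 0.48294514 -0.11080862  0.05422714] [9.96159736e-01 8.75367804e-02 1.75828410e-03 4.31412192e-06] [-3.56217684  1.17167462 21.59342542] [ 0.25126178  0.81918728 -0.00751846]
```

View pics/scene4.png

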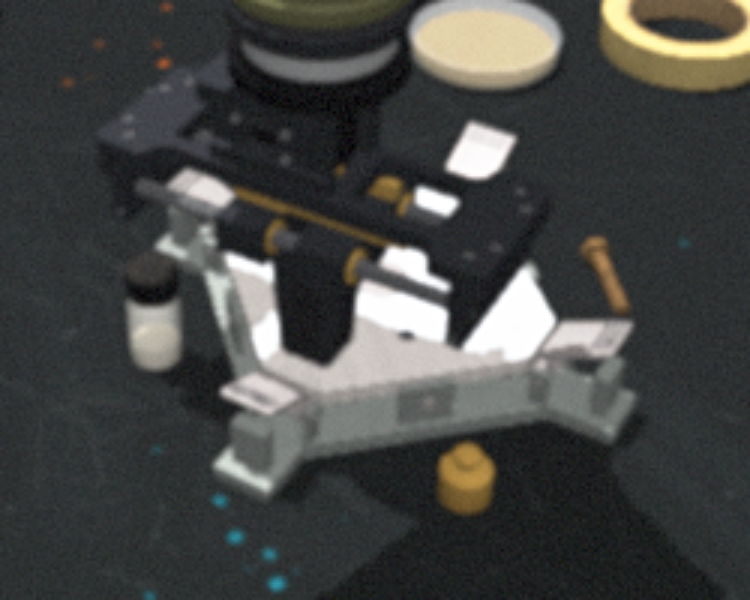

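Three corners are firm, all stopping at z = 0.0542. The first one ended 2.4 mm lower, so it looks loose. I'll press it again to confirm that it rocks.

Request:
jog_arm:
  rows:
    - [[0,0,-0.04],0]
    - [[0,0,-0.053],0]
    - [[0.03,-0.03,-0.053],0]
    - [[0.06,-0.06,-0.053],0]
    - [[0.08,-0.077,-0.053],0]
    - [[0.08,-0.077,-0.05],0]
    - [[0.08,-0.077,-0.03],0]
    - [[0.08,-0.077,-0.012],0]
    - [[0.08,-0.077,-0.006],0]
    - [[0.08,-0.077,-0.002],0]
    - [[0.08,-0.077,-0.002],0]
    - [[0.08,-0.077,-0.002],0]

```text
clock: 11.65
tool_pos: [0.5304, -0.0441, 0.054]
eef_rot: [0.996, 0.087, 0.0, 0.0]
contact_force: [0.2, -0.7, 0.1]
opening: 0.005
```

Request:
jog_arm:
  rows:
    - [[0,0,0.001],0]
    - [[0,0,0.002],0]
    - [[0,0,0.002],0]
    - [[0,0,0.002],0]

```text
clock: 11.98
tool_pos: [0.5306, -0.0439, 0.0526]
eef_rot: [0.996, 0.087, 0.0, 0.0]
contact_force: [-0.3, -0.8, 2.3]
opening: 0.004
```

Request:
jog_arm:
  rows:
    - [[0,0,0.001],0]
    - [[0,0,0.002],0]
    - [[0,0,0.002],0]
    - [[0,0,0.002],0]

```text
clock: 12.32
tool_pos: [0.5306, -0.0438, 0.0522]
eef_rot: [0.996, 0.087, 0.001, -0.0]
contact_force: [-2.1, 0.4, 14.6]
opening: 0.006
```

It rocks again: about 2 mm under only 2 N, then solid. The offset from 4.5 mm fits the flat tip bearing on the tilted plate nearer its centre. Next I'll go above that corner's pad.

Request:
jog_arm:
  rows:
    - [[0,0,-0.04],0]
    - [[0,0,-0.07],0]
    - [[0.001,-0.03,-0.07],0]
    - [[0.003,-0.06,-0.07],0]
    - [[0.003,-0.074,-0.07],0]
    - [[0.003,-0.074,-0.06],0]
    - [[0.003,-0.074,-0.05],0]
    - [[0.003,-0.074,-0.045],0]
    - [[0.003,-0.074,-0.045],0]

```text
clock: 13.07
tool_pos: [0.5223, 0.0097, 0.0831]
eef_rot: [0.996, 0.086, -0.001, 0.0]
contact_force: [0.3, 0.7, 0.7]
opening: 0.003
```

Run:
```python
from h import *
import cv2
s=get_state();print(s['tool_pos'],s['eef_rot'],s['contact_force'],s['moment'])
for c in("scene","wrist"):
    im=snapshot(c)[:,:,::-1]
    if c=="scene": im=cv2.resize(im[200:400,250:500],None,fx=3,fy=3)
    cv2.imwrite(f"pics/{c}5.png",im)
```

```text
[0.52228075 0.00968111 0.08310407] [ 9.96282202e-01  8.61418060e-02 -1.07300304e-03  4.60579802e-04] [0.27317448 0.68038612 0.70140413] [-0.00806482  0.23467931  0.03342587]
```

View pics/scene5.png

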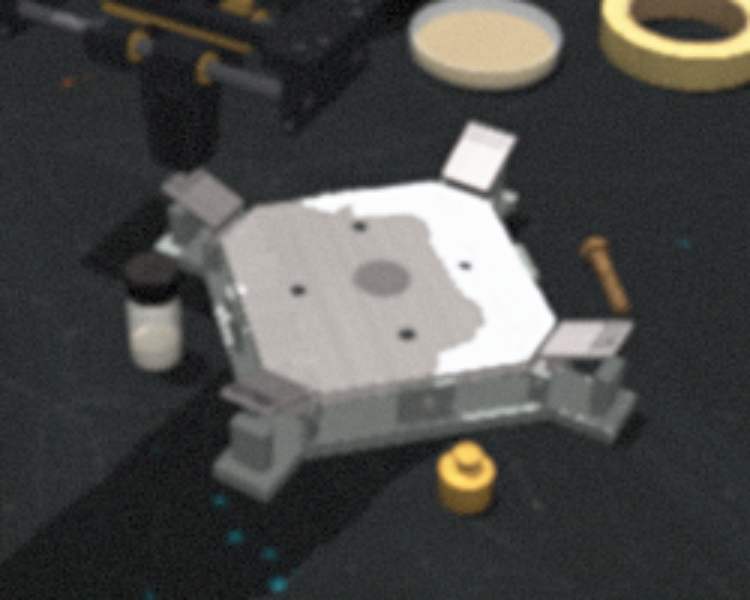

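View pics/wrist5.png

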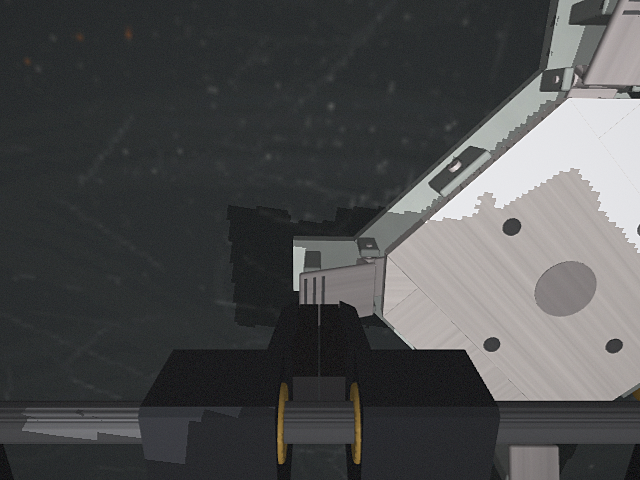

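The tips are over the outer part of the pad (stripes at col 305–325). I'll press it down gradually.

Request:
jog_arm:
  rows:
    - [[0,0,0.008],0]
    - [[0,0,0.012],0]
    - [[0,0,0.016],0]
    - [[0,0,0.019],0]
    - [[0,0,0.022],0]
    - [[0,0,0.024],0]
    - [[0,0,0.024],0]

```text
clock: 13.75
tool_pos: [0.5224, 0.0144, 0.0667]
eef_rot: [0.996, 0.088, -0.001, -0.002]
contact_force: [-1.2, 4.9, 6.8]
opening: 0.008
```

Request:
jog_arm:
  rows:
    - [[0,0,0.003],0]
    - [[0,0,0.006],0]
    - [[0,0,0.009],0]
    - [[0,0,0.011],0]
    - [[0,0,0.011],0]

```text
clock: 14.17
tool_pos: [0.5226, 0.0149, 0.0584]
eef_rot: [0.996, 0.089, -0.0, -0.003]
contact_force: [-0.9, 3.9, 4.0]
opening: 0.007
```

Request:
jog_arm:
  rows:
    - [[0,0,0.001],0]
    - [[0,0,0.002],0]
    - [[0,0,0.003],0]
    - [[0,0,0.003],0]
    - [[0,0,0.003],0]

```text
clock: 14.58
tool_pos: [0.5227, 0.0148, 0.0576]
eef_rot: [0.996, 0.089, 0.0, -0.003]
contact_force: [-2.9, 6.3, 20.0]
opening: 0.003
```

It has stopped at tip height 35.6 mm with 20 N, which matches flat. I'll press slightly harder, then retreat upward and look.

Request:
jog_arm:
  rows:
    - [[0,0,0.001],0]
    - [[0,0,0.002],0]
    - [[0,0,0.002],0]
    - [[0,0,0.002],0]

```text
clock: 14.92
tool_pos: [0.5227, 0.0148, 0.0573]
eef_rot: [0.996, 0.088, 0.001, -0.003]
contact_force: [-4.9, 7.2, 32.1]
opening: 0.005
```

Request:
jog_arm:
  rows:
    - [[0,0,-0.01],0]
    - [[0,0,-0.04],0]
    - [[0,0,-0.09],0]
    - [[0,0,-0.14],0]
    - [[0,0,-0.19],0]
    - [[0,0,-0.24],0]
    - [[-0.05,-0.03,-0.27],0]
    - [[-0.08,-0.04,-0.27],0]
    - [[-0.08,-0.04,-0.27],0]
    - [[-0.08,-0.04,-0.27],0]

```text
clock: 15.75
tool_pos: [0.4573, 0.0312, 0.2573]
eef_rot: [0.996, 0.088, -0.0, -0.001]
contact_force: [-0.0, 0.7, -0.6]
opening: 0.006
```

Run:
```python
from h import *
import cv2
s=get_state();print(s['tool_pos'],s['eef_rot'],s['contact_force'],s['moment'])
T=wT()
for c in("scene","wrist","top"):
    im=snapshot(c)[:,:,::-1]
    if c=="scene": im=cv2.resize(im[200:400,250:500],None,fx=3,fy=3)
    cv2.imwrite(f"pics/{c}6.png",im)
for t in("weight_500","vial_stray","bolt_02","plate"):
  for c in("scene","wrist"):
    for d in mark_of(t,c)[:1]: print(t,c,round(d['p'],2),ray(c,d['pixel'],.024 if t=='plate' else 0,T if c=="wrist" else None)[:2].round(4))
```

```text
[0.45734479 0.03118492 0.25731461] [ 9.96141795e-01  8.77561415e-02 -1.42678783e-04 -6.03299841e-04] [-0.02754393  0.70270411 -0.56659137] [0.01634537 0.09094151 0.02510451]
weight_500 scene 0.64 [ 0.4741 -0.1951]
weight_500 wrist 0.81 [ 0.4786 -0.1966]
vial_stray scene 0.73 [ 0.455  -0.0364]
vial_stray wrist 0.83 [ 0.4523 -0.033 ]
bolt_02 scene 0.43 [ 0.6475 -0.1676]
bolt_02 wrist 0.68 [ 0.6434 -0.1647]
plate scene 0.81 [ 0.5444 -0.098 ]
```

View pics/scene6.png

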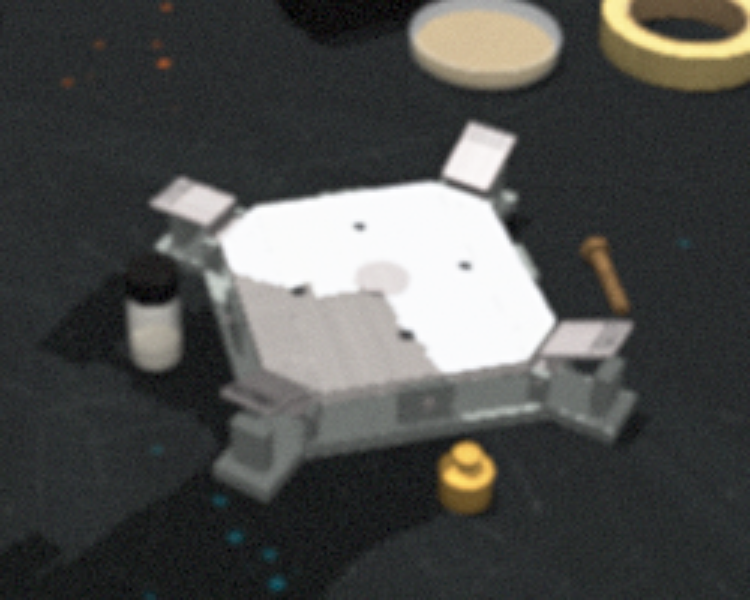

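View pics/wrist6.png

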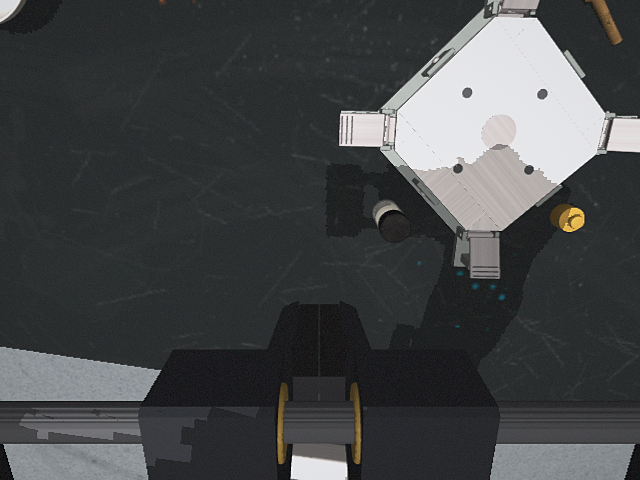

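The pad of the rocking corner is now flat (scene crop px (195, 203), extended outward). The other three pads are still tilted up, the bystanders haven't moved, and the arm is clear, so I'm handing in.

```bash
python3 -c "
from plant import *
print(workorder.finish_job(), get_state()['clock'])"
```

```text
the job is handed in; nothing more can be done
the job is handed in; nothing more can be done
```

I found the rocking corner and pressed its shim flat, then handed the job in at about 16 s on the clock. The hand-in gives no verdict.

- **Finding the corner:** I pressed all four corners with closed fingertips, up to 22–32 N each. Three were firm, all stopping at TCP z = 0.0542. The corner nearest (0.531, -0.037), at the +y side of the frame, sank about 2.4 mm. Pressed again, it gave about 2 mm under 2 N and then went solid.
- **Pressing the shim:** I pushed that corner's thumb pad down until it stopped at a tip height of about 35.5 mm, and held it at up to 32 N. That matches the height given for flat.
- **Last checks:** The pictures show that pad level and the other three shims up. The plate looks seated in its frame. The weight, vial and bolt are where they were, to within a few mm of measuring error. The arm ended clear, at TCP z = 0.257, with contact force near zero.
- **What disagreed:** The give I measured was 2–2.4 mm, not the 4.5 mm stated. I put that down to the flat fingertip bearing on the tilted plate closer to its centre, but I did not measure the foot's sink directly. I also did not press the corner again after setting the shim.

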